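# Hold the spring clip gaping over the recipe card

### The job

Pinch the handles of the spring clip on the metal strip to spread its jaws wide, lift it off the strip, and bring it over the taller of the two recipe cards so that its gaping jaws straddle the middle of the card's top edge, the clip upright, in line with the edge and not touching the card. Finish while still holding the clip there, squeezed wide open, so that I can slip a note in beside the card; do not let go of it, and leave the cards and everything else where they stand.

Things in the scene. Friction and masses are not known exactly. Their poses are not given: they have to be found in the camera images.
- clip_mid (a point): Centre of the hinge pin of the steel spring clip. z points up from jaws to handles, y runs along the pin, x is the direction in which the handles are squeezed. The clip is 36 mm wide along y (pin 44 mm); jaws reach 47 mm below the pin, handles 47 mm above. At the start it sits clamped on the upright strip, jaws down, pin 30 mm above the strip's top edge.
- clip_bite (a point): Point midway between the jaw tips, fixed 45 mm below the pin centre on the clip's own z axis; axes as for clip_mid.
- clip_jaw (a joint): Spread of each jaw (rad; both move alike): -0.045 shut on nothing, 0 clamped on the 4 mm strip, 0.28 squeezed to the stop, where the jaw tips stand about 30 mm apart inside (23 mm at 0.2) and the gap 15 mm above the tips is about 26 mm. A spring shuts it when released.
- clip: The whole loose clip (about 65 g), axes as clip_mid. Two flat handles rise in a V: upper ends 46 mm apart outside on the strip; 24 mm apart and parallel when squeezed to the stop. Pinch them from above along x, 20 to 46 mm above the pin. 5 N at their tops (12 N at 20 mm) reaches the stop; 60 N does no harm.
- rail_top (a point): Middle of the top edge of the metal strip that the clip is parked on: 4 mm thick (x), 92 mm long (y), top edge 85 mm above the worktop, standing on a fixed wooden foot 56 x 100 x 18 mm. y runs along the strip, z up. The clip may sit up to 20 mm either side of this point.
- tall_card_top (a point): Middle of the top edge of the taller recipe card: 3 mm thick (x), 80 mm wide (y), top edge 125 mm above the worktop. y runs along the edge, x is square to the card's face, z up.
- tall_card: The taller card with its loose wooden holder (53 x 100 x 24 mm, 0.6 kg); origin under its centre.
- low_card: The other, lower and wider card (120 mm wide, top edge 75 mm above the worktop) in an equal holder; not to be used or moved; origin under its centre.
- tuna_tin: flat round food tin, 86 mm across, 40 mm high; a bystander, leave it alone
- lemon: lemon, 71 x 53 x 51 mm; a bystander
- jam_jar: jam jar, 66 mm across, 100 mm high; a bystander
- garlic: garlic bulb, 56 mm; a bystander
- spice_jar: spice jar, 45 mm across, 106 mm high; a bystander
Things that resemble listed ones, but are neither listed nor needed, are in the scene too. What is shaped like the clip but blue is not meant.

How it is judged (in metres and radians):
On the way, in this order (a step that is already met when the one before it is completed fails the run):
1. the clip is squeezed open while still on the strip (value of joint clip_jaw above 0.2 rad and distance between clip_mid and rail_top below 0.055 m), for 0.1 s.
2. the clip is lifted clear of the strip in the fingers (z of clip_bite in the frame of rail_top above 0.008 m and contact force between the fingers and clip above 1 N), for 0.1 s.
At the end, for the whole second after the job is handed in: Fingers hold the clip spread (clip_jaw > 0.2), still, < 0.3 N on the tall card; the card's edge is 7 to 45 mm above clip_bite, which is within 10 mm of the card's plane and 20 mm of its middle; pin within 0.25 rad of the edge, clip within 0.2 rad of upright, card upright (0.08 rad) (z of clip_bite in the frame of tall_card_top between -0.045 and -0.007 m and x of clip_bite in the frame of tall_card_top between -0.01 and 0.01 m and y of clip_bite in the frame of tall_card_top between -0.02 and 0.02 m and value of joint clip_jaw above 0.2 rad and contact force between the fingers and clip above 1 N and contact force between clip and tall_card below 0.3 N and angle between the y axis of clip_mid and the y axis of tall_card_top, either way round below 0.25 rad and angle between clip_mid's own z axis and vertical below 0.2 rad and linear speed of clip below 0.03 m/s and angle between tall_card's own z axis and vertical below 0.08 rad); the arm keeps its last pose, push and grip.
It fails at once if a card holder is shoved or tipped (more than 25 mm or 0.3 rad) (distance of any of tall_card, low_card from where it was at the start of the episode above 0.025 m or angle between any of tall_card, low_card's own z axis and vertical above 0.3 rad).
It fails at once if a bystander is moved more than 30 mm (distance of any of tuna_tin, lemon, jam_jar, garlic, spice_jar from where it was at the start of the episode above 0.03 m).
It also fails if it takes over 32 s, if anything falls off the work surface, if the arm or the gripper's body presses on something with over 40 N, if the wrist force passes 120 N, or if a joint passes its speed limit or range.

### The arm

A 6-joint arm with a two-finger parallel gripper is mounted at the origin on a cart in front of the work surface, level with it; the furniture and walls round the work are solid. World frame = base frame: x ahead of the robot, y to its left, z up, the work surface at z = 0. Lengths are in mm, angles in degrees, forces in N, time in s.
With the tool pointing down it reaches from about 300 to 850 mm from the base axis. Payload 4.2 kg.
Tool frame: the origin (TCP) lies on the centre line of the jaws, within the pads' length; the fingertips stand 14 mm ahead of it and the grasp point (between the pads) lies 5 mm behind it; z points along the fingers, y is the line along which they close (so a half turn about z gives the same grasp; the last joint's range is limited). The gripper opens to 91 mm and grips with 3 to 60 N. Pads are 32 mm wide; open, the fingers measure 118 mm over their backs; the gripper's body (76 mm by 178 mm) begins 60 mm behind the grasp point.
Start: joints at [-75.573, 18.312, 89.639, -0, 72.044, -1.146], TCP at [154.37, -553.906, 227.976] pointing down, gripper open.
Joint ranges: [-177.97, 177.97], [-48.28, 115.42], [12.27, 149.76], [-77.06, 257.06], [2.81, 150.46], [-146.56, 146.56]. Speed limits (degrees/s): [147.25, 147.25, 180, 180, 180, 180].

### API

Orientations are given as [roll, pitch, yaw] about the fixed x, y, z axes, in that order (R = Rz(yaw) Ry(pitch) Rx(roll)).
In Python, from workcell import env gives the robot as it stands.
- The arm moves only by the tool arm_command, never from a script. Its argument "motion" is a list of rows, each an object with "offset": the shift along the tool's x, y, z in m, a list of three; "spin": the turn about the tool's z in rad. In form: [{"offset": [tx, ty, tz], "spin": spin}, ...]. A call has 1 to 5 rows; each row shifts and turns the commanded pose from where the row before left it, along the tool's axes as they then stand; what a row does not reach is not made up. A row lasts 1/8 s, in which the tool goes at most 62.5 mm and 10.7 degrees, less where a joint would pass 70% of its speed; a pose out of reach is approached as far as the arm can. A call with a gripper value outside its range is refused whole. "jaw" is the finger opening in m, from 0 to 0.0912, set as the call begins (left out, the last holds). The fingers move at their own pace and stop on an object; "newtons" is the grip in N (left out, the last holds). Time passes only in rows, so rows that do not move let the fingers close. It gives the time, the measured TCP pose, the force, the opening and the grip force at its end, in the units of the state.
- env.state(): the state, without advancing time (a new reading comes with each control period).
- env.grab_frame(name): name is "side" or "top"; returns (picture, depth): 400x640x3 uint8, blue, green, red; 400x640 float32, mm along the optical axis (not along the pixel's ray), 0 where there is no reading.
- env.camera_model(name): a dict with "fx", "fy", "cx", "cy" (pixels), "eye" and "rotation" of the camera in the world. Camera axes: x right, y down, z forward; pixel columns grow to the right and rows downward; lengths in mm; the calibration is good to about 2 mm. A picture is of the moment at which its call begins. camera_model takes no time and is no camera call.
- env.job_done(): hands the job in; it is judged then, once.
Trained networks look in the newest picture that a camera, given by its name, has taken for a name from the list of things; names that differ only in an ending like _2 or _b are one class to them, and where a whole thing is asked for, a point or a joint stands for the part that bears it (a point fixed in the world has none). Each returns a list of dicts, best first, with "score" (0 to 1); they miss things now and then, are a little off and sometimes report something else, mostly with a low value. They report only what shows in the picture. A call takes as long as a camera call. They do not tell look-alikes from the thing itself.
- env.boxes_of(camera, target): "bbox" ([left, top, right, bottom] in pixels, round what is visible of it).
- env.pinpoint(camera, target): "location" ([column, row] in pixels: a listed point, or the origin of a listed thing).
The state is a dict: "time_s": time; "qpos": joint angles; "qvel": joint speeds; "effort": joint torques, N m; "ee_pos": TCP position; "ee_rot": TCP orientation; "force": force on the tool from outside, world axes, zero at the start; "torque": the same for the moment, N m; "gripper_width": finger opening in mm; "gripper_force": force on a finger pad.
Only numpy, scipy, OpenCV 4.12 (cv2) and the standard library are available. Lean on these libraries where they do the work, as an engineer would, in place of code of your own. Each camera call takes 0.05 s, during which the arm holds its last target. There are 200 camera calls.

## Working session

There is one attempt and no reset: what is moved stays moved. The work goes in short steps, Python scripts to look and compute and a tool call to move; the robot and the scene stay as the last step left them, time stands still between calls to the robot, and variables do not carry over. Pictures are saved under pics/ and viewed, at most 10 in all, crops included, and the job is handed in when it is done.

Besides the shell and the picture viewer there is one more tool, called after "Call:" by a JSON object that holds its "op" and its "data". arm_command: Moves the arm, as the interface text tells. Its arguments: {"type":"object","properties":{"motion":{"type":"array"},"jaw":{"type":"number"},"newtons":{"type":"number"}},"required":["motion"]}

```bash
mkdir -p pics; cat > h.py <<'E'
import numpy as np, cv2
from workcell import env
def world(cam,u,v,d):
    m=env.camera_model(cam); p=np.array([(u-m['cx'])/m['fx']*d,(v-m['cy'])/m['fy']*d,d])
    return np.array(m['rotation'])@p+np.array(m['eye'])
def cloud(cam,dep):
    m=env.camera_model(cam); v,u=np.mgrid[:dep.shape[0],:dep.shape[1]]
    p=np.stack([(u-m['cx'])/m['fx']*dep,(v-m['cy'])/m['fy']*dep,dep],-1)
    return p@np.array(m['rotation']).T+np.array(m['eye'])
def pix(cam,P):
    m=env.camera_model(cam); q=np.array(m['rotation']).T@(np.array(P)-np.array(m['eye']))
    return m['fx']*q[0]/q[2]+m['cx'],m['fy']*q[1]/q[2]+m['cy']
E
python3 - <<'E'
from h import *
np.set_printoptions(precision=1,suppress=True)
for c in("top","side"):
    im,d=env.grab_frame(c); cv2.imwrite(f"pics/{c}0.png",im); np.save(f"{c}0.npy",d)
    print(c,env.camera_model(c)['eye'])
    for t in("clip_mid","rail_top","tall_card_top","low_card","tall_card"):
        for r in env.pinpoint(c,t)[:3]:
            u,v=r['location'];dd=d[int(np.clip(v,0,399)),int(np.clip(u,0,639))]
            print(t,round(r['score'],2),np.array([u,v]),world(c,u,v,dd))
    for r in env.boxes_of(c,"clip")[:3]: print('clip',r)
E
```

```text
top [-357.2  -45.2 1447.6]
clip_mid 0.75 [294.  204.7] [-113753.3 -113441.3 -111948.5]
clip_mid 0.5 [310.1 224.7] [-123035.  -122722.9 -121230.2]
rail_top 0.83 [303.6 231.1] [-110960.6 -110648.6 -109155.8]
tall_card_top 0.59 [258.5 201.3] [-98648.5 -98336.5 -96843.7]
low_card 0.83 [304.  192.4] [-123499.9 -123187.9 -121695.1]
low_card 0.65 [305.7 230.6] [-111014.  -110702.  -109209.2]
tall_card 0.85 [261.4 221.8] [-96856.3 -96544.3 -95051.5]
clip {'bbox': [302.0, 214.8, 312.9, 238.2], 'score': 0.65}
clip {'bbox': [249.7, 203.9, 274.7, 230.0], 'score': 0.5}
clip {'bbox': [291.2, 196.1, 306.0, 218.7], 'score': 0.45}
side [ 333.3 -578.6  752.4]
clip_mid 0.85 [296.8 201.4] [-10960.4 -11872.3 -10541.3]
clip_mid 0.58 [265.4 206.4] [ 702.9 -209.  1122. ]
rail_top 0.92 [265.1 211.8] [ 802. -110. 1221.]
tall_card_top 0.96 [265.  163.7] [ 963.7   51.8 1382.8]
tall_card_top 0.63 [370.8 231.8] [-35804.8 -36716.7 -35385.7]
low_card 0.86 [330.5 208.2] [-23636.5 -24548.5 -23217.5]
tall_card 0.96 [264.9 196.8] [ 956.8   44.9 1375.9]
tall_card 0.67 [264.1 163.2] [1359.8  447.9 1778.8]
tall_card 0.24 [330.4 242.7] [-21594.4 -22506.3 -21175.4]
clip {'bbox': [287.5, 185.2, 309.7, 216.9], 'score': 0.79}
clip {'bbox': [255.7, 189.3, 273.2, 222.5], 'score': 0.7}
```

View pics/top0.png

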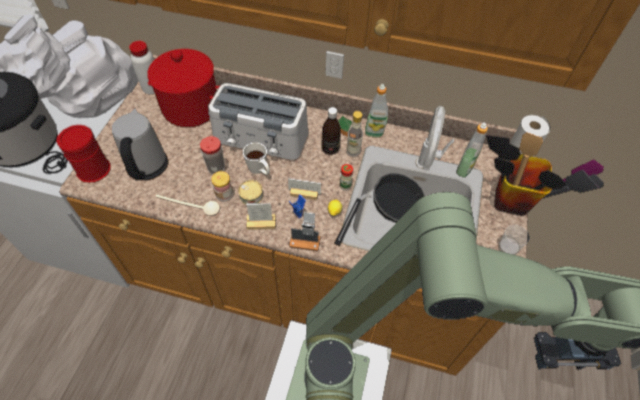

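View pics/side0.png

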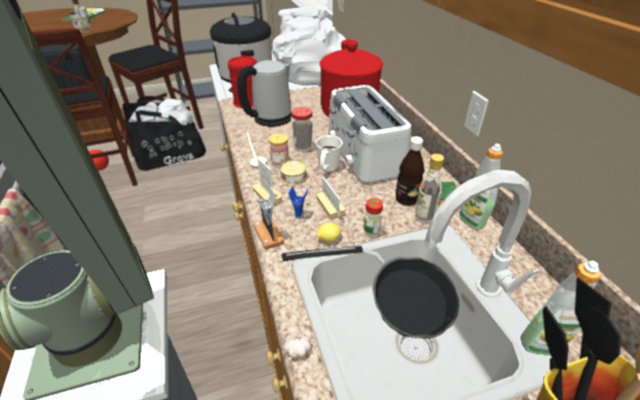

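The top view shows the steel clip at about (308,222) on the orange-footed strip at (305,238). The blue look-alike is at (298,205), the tall card at (260,215) and the low card at (303,190). In the side view the steel clip is at (266,207), the blue clip at (298,200), the tall card at (265,180) and the low card at (330,198). My world conversion came out wrong, so I'm checking the rotation format.

```bash
python3 - <<'E'
from h import *
print(env.camera_model("top"),env.camera_model("side"))
d=np.load("side0.npy");print(d[150:260:10,265])
im=cv2.imread("pics/side0.png");t=cv2.imread("pics/top0.png")
a=cv2.resize(im[145:260,230:345],(400,400),interpolation=2);b=cv2.resize(t[170:260,240:330],(400,400),interpolation=2)
cv2.imwrite("pics/crop0.png",np.hstack([a,b]))
E
```

```text
{'fx': 482.1704998172832, 'fy': 482.1704998172832, 'cx': 317.4176624931658, 'cy': 197.2466524611289, 'eye': array([-357.23302645,  -45.20556057, 1447.5556035 ]), 'rotation': array([-145.08007528,   -0.92603069,  -74.32735398])} {'fx': 386.82529486988227, 'fy': 386.82529486988227, 'cx': 318.7878885550422, 'cy': 196.07405406331992, 'eye': array([ 333.32240362, -578.585962  ,  752.38011494]), 'rotation': array([-128.83610665,    0.34743981,  -17.41334876])}
[1414.4711 1337.0558 1126.5903 1160.0419 1191.895   994.495   971.8887
 1016.2351 1057.9778 1027.2    1026.3677]
```

View pics/crop0.png

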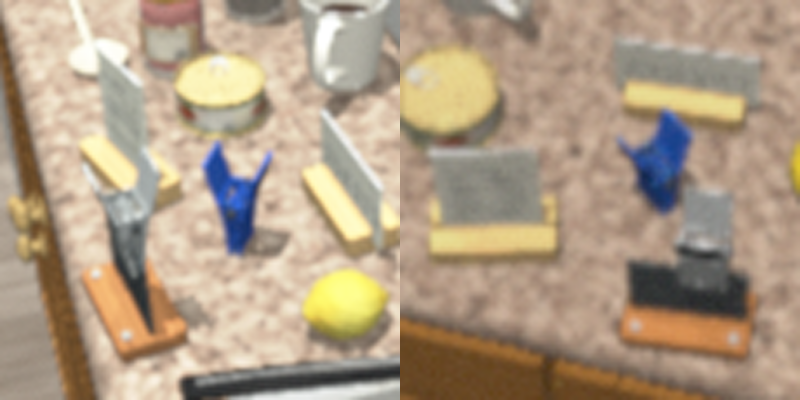

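The enlarged crop confirms the steel clip on the orange-footed strip. The free-standing blue one is the look-alike. The taller, narrower card is behind it, at left in the top crop. `rotation` is roll/pitch/yaw in degrees, so I'm fixing the helper and measuring from depth.

```bash
python3 - <<'E'
s=open('h.py').read().replace("np.array(m['rotation'])","Rm(m)").replace("import numpy as np, cv2","import numpy as np, cv2\nfrom scipy.spatial.transform import Rotation as Ro\nRm=lambda m: Ro.from_euler('xyz',m['rotation'],degrees=True).as_matrix()")
open('h.py','w').write(s)
E
python3 - <<'E'
from h import *
np.set_printoptions(precision=1,suppress=True)
C={}
for c in("top","side"):
    im=cv2.imread(f"pics/{c}0.png");d=np.load(f"{c}0.npy");P=cloud(c,d);C[c]=P
    print(c)
    for n,t,uv in [("foot","",dict(top=(300,246),side=(262,238))[c]),("card","",dict(top=(260,213),side=(265,180))[c]),("clip","",dict(top=(309,217),side=(272,198))[c]),
      ("low","",dict(top=(300,185),side=(330,195))[c])]:
        print(n,P[uv[1],uv[0]])
    # generic boxes
    for name,box,zr in [("card",dict(top=(240,195,280,232),side=(250,155,285,205))[c],(60,135)),("clip",dict(top=(295,205,318,240),side=(250,185,278,230))[c],(88,175)),
         ("strip",dict(top=(290,225,318,248),side=(250,200,290,250))[c],(25,83)),("low",dict(top=(285,175,325,200),side=(315,170,350,222))[c],(40,80))]:
        Q=P[box[1]:box[3],box[0]:box[2]].reshape(-1,3);Q=Q[(Q[:,2]>zr[0])&(Q[:,2]<zr[1])]
        ref=np.median(Q,0);Q=Q[np.linalg.norm(Q-ref,axis=1)<75]
        mr=cv2.minAreaRect(Q[:,:2].astype(np.float32))
        print(name,len(Q),"med",np.median(Q,0),"min",Q.min(0),"max",Q.max(0),"rect",np.array(mr[0]),np.array(mr[1]),round(mr[2],1))
# triangulate points from both views
from itertools import product
def tri(a,b):
    A=np.zeros((3,3));bb=np.zeros(3)
    for c,uv in(("top",a),("side",b)):
        e=np.array(env.camera_model(c)['eye']);r=world(c,*uv,1.)-e;r/=np.linalg.norm(r);M=np.eye(3)-np.outer(r,r);A+=M;bb+=M@e
    return np.linalg.solve(A,bb)
print("clip_mid",tri((310.1,224.7),(265.4,206.4)),"rail",tri((303.6,231.1),(265.1,211.8)),"card_top",tri((258.5,201.3),(265,163.7)),"tall",tri((261.4,221.8),(264.9,196.8)))
E
```

```text
top
foot [400.6 204.5  17.3]
card [456.8 362.7  70.6]
clip [446.5 186.5 138.1]
low [625.7 272.3  45.4]
card 265 med [455.8 365.2  95. ] min [442.4 326.4  60. ] max [472.1 402.7 131.2] rect [457.5 364.7] [12.7 79.7] 20.0
clip 217 med [436.2 184.4 130.8] min [400.9 153.5  88. ] max [453.3 213.2 163.2] rect [426.7 182.7] [55.8 53.9] 74.2
strip 224 med [423.7 199.2  53. ] min [415.3 152.5  25.1] max [432.5 241.9  82.7] rect [424.1 197.2] [10.7 89.4] 6.9
low 210 med [626.  256.7  59.6] min [551.8 198.7  40.5] max [640.4 316.4  79.1] rect [592.8 253. ] [ 80.  117.7] 8.1
side
foot [404.2 169.7  17.6]
card [454.9 362.   63.5]
clip [443.2 177.  140. ]
low [622.7 249.4  50.4]
card 231 med [454.9 360.7  94.9] min [441.4 321.2  60.5] max [468.9 400.9 126.8] rect [454.7 361.3] [ 6.6 83.3] 17.9
clip 269 med [432.5 177.1 122.3] min [399.3 159.1  89.1] max [450.5 202.6 157.6] rect [425.  180.5] [49.4 41.7] 10.4
strip 154 med [424.8 172.6  55. ] min [416.1 145.2  25. ] max [433.2 240.2  82.9] rect [422.4 192.4] [12.4 96. ] 9.5
low 191 med [624.  249.4  59.5] min [616.7 194.8  40.6] max [631.5 312.1  75.4] rect [624.4 253.4] [  5.5 117.9] 5.8
clip_mid [426.6 176.6 120.2] rail [424.1 198.4  80.9] card_top [464.1 366.  121.7] tall [453.7 361.2   6.5]
```

```bash
python3 - <<'E'
from h import *
np.set_printoptions(precision=1,suppress=True)
for c in("top","side"):
    im=cv2.imread(f"pics/{c}0.png");d=np.load(f"{c}0.npy");P=cloud(c,d)
    for name,box,zr in [("card",dict(top=(240,195,280,232),side=(250,155,285,205))[c],(40,127)),("strip",dict(top=(290,225,318,248),side=(250,200,290,250))[c],(25,83))]:
        Q=P[box[1]:box[3],box[0]:box[2]].reshape(-1,3);Q=Q[(Q[:,2]>zr[0])&(Q[:,2]<zr[1])]
        Q=Q[np.linalg.norm(Q-np.median(Q,0),axis=1)<75]
        vx,vy,x0,y0=cv2.fitLine(Q[:,:2].astype(np.float32),cv2.DIST_HUBER,0,.01,.01).ravel()
        a=np.arctan2(vy,vx); a=a if a>0 else a+np.pi
        dr=np.array([np.cos(a),np.sin(a)]);t=(Q[:,:2]-[x0,y0])@dr;lo,hi=np.percentile(t,[1,99])
        print(c,name,"dir",np.degrees(a)-90,"mid",np.array([x0,y0])+dr*(lo+hi)/2,"len",hi-lo)
    # clip: project to strip frame
    a=np.radians(90+8);dr=np.array([np.cos(a),np.sin(a)]);nr=np.array([dr[1],-dr[0]])
    box=dict(top=(295,205,318,240),side=(250,185,278,230))[c]
    Q=P[box[1]:box[3],box[0]:box[2]].reshape(-1,3);rel=Q[:,:2]-[424,195];t=rel@dr;n=rel@nr
    for z0 in range(90,175,10):
        k=(Q[:,2]>z0)&(Q[:,2]<z0+10)&(abs(n)<45)&(abs(t)<50)
        if k.sum()>3: print(z0,k.sum(),"t",np.percentile(t[k],[3,50,97]),"n",np.percentile(n[k],[3,50,97]))
b=cv2.imread("pics/side0.png").astype(int);P=cloud("side",np.load("side0.npy"))
k=(b[...,0]>b[...,2]+60);k[:, :285]=0;k[:,312:]=0;k[:180]=0;k[225:]=0
print("blue",k.sum(),P[k].min(0),P[k].max(0))
print(env.state()['ee_rot'])
E
```

```text
top card dir 18.015526 mid [456.5 364.3] len 77.54402141048959
top strip dir 7.5067368 mid [424.1 197.2] len 88.40185455029992
90 11 t [-37.7  -9.1  14.3] n [-8.2 -5.2 -0.9]
100 19 t [-28.7 -12.6   2.4] n [-9.7 -7.2 -3.7]
110 21 t [-29.8 -12.7   3.5] n [-10.4   5.1  14.5]
120 50 t [-28.8 -12.7   6.3] n [-11.3  12.9  20.5]
130 31 t [-28.   -9.5   4.4] n [-16.8  17.7  22.3]
140 34 t [-27.2 -12.1   5.1] n [-20.7  19.4  24. ]
150 42 t [-27.6 -11.4   5. ] n [-24.3  20.5  26.7]
side card dir 18.153656 mid [454.4 360.6] len 81.44322472092932
side strip dir 7.868881 mid [422.3 191.4] len 91.49047470307144
90 18 t [-31.  -25.5   0.9] n [-9.  -7.2  6.8]
100 11 t [-31.2 -29.9   4.7] n [-10.8   7.    9.6]
110 85 t [-35.1 -18.4   3.3] n [-10.5  -0.1  10.4]
120 55 t [-33.2 -18.    3.4] n [-14.7   8.3  14.2]
130 30 t [-31.5 -22.6   2.4] n [-18.2  15.3  18.4]
140 28 t [-31.9 -19.6   0.8] n [-21.1  18.2  20.3]
150 40 t [-31.3 -15.1   2.6] n [-25.1  20.2  23.2]
blue 224 [ 333.3 -578.6   -1. ] [554.7 340.9 752.4]
[180.   -0.   15.6]
```

```bash
cat >> h.py <<'E'
def plan(p,yaw,q,yaw2,n):
    """constant tool-frame row (m, rad) taking (p,yaw) to (q,yaw2) in n rows, tool down"""
    s=np.radians(yaw2-yaw)/n; S=sum(np.exp(1j*(np.radians(yaw)+k*s)) for k in range(n))
    v=complex(q[0]-p[0],q[1]-p[1])/S
    return np.round([v.real/1e3,-v.imag/1e3,(p[2]-q[2])/n/1e3,-s],4)
def go(q,yaw2,n):
    s=env.state(); r=plan(s['ee_pos'],s['ee_rot'][2],q,yaw2,n); print(s['ee_pos'].round(1) if hasattr(s['ee_pos'],'round') else s['ee_pos'],s['ee_rot'],r); return r
E
python3 - <<'E'
from h import *
r=go((424.5,182,230),97.7,20)
P0=np.array([154.37,-553.9])*1;yaw=np.radians(15.6);p=complex(*P0);path=[]
for k in range(20):
    p+=1e3*complex(r[0],-r[1])*np.exp(1j*yaw);yaw-=r[3];path.append((p.real,p.imag))
path=np.array(path);print(path.round()[::2])
C=np.vstack([cloud(c,np.load(c+"0.npy")).reshape(-1,3) for c in("top","side")])
C=C[(C[:,2]>140)&(C[:,2]<400)&(C[:,0]>250)&(C[:,0]<750)&(C[:,1]>-650)&(C[:,1]<500)]
H,xe,ye=np.histogram2d(C[:,0],C[:,1],bins=[np.arange(250,751,50),np.arange(-650,501,50)])
for i,row in enumerate(H.astype(int)): print(int(xe[i]),row)
E
```

```text
[ 154.4 -553.9  228. ] [ 1.79991968e+02 -2.79398761e-04  1.55753916e+01] [ 0.0412 -0.0113 -0.0001 -0.0717]
[[ 191. -532.]
 [ 259. -480.]
 [ 319. -420.]
 [ 370. -351.]
 [ 410. -276.]
 [ 440. -196.]
 [ 457. -112.]
 [ 462.  -27.]
 [ 456.   58.]
 [ 437.  142.]]
250 [0 0 0 0 0 0 0 0 0 0 0 0 0 0 0 0 0 0 0 0 0 0 0]
300 [0 0 0 0 0 0 0 0 0 0 0 0 0 0 0 0 0 0 0 0 0 0 0]
350 [0 0 0 0 0 0 0 0 0 0 0 0 0 0 0 0 1 0 0 0 0 0 0]
400 [  0   0   0   0   0   0   0   0   0   0   0   0   0   0   0   0 130   8
   0   0   0   0   0]
450 [0 0 0 0 0 0 0 0 0 0 0 0 0 0 0 0 6 2 0 0 0 0 0]
500 [0 0 0 0 0 0 0 0 0 0 0 0 0 0 0 0 0 0 0 0 0 0 0]
550 [0 0 0 0 0 0 0 0 0 0 0 0 0 0 0 0 0 0 0 0 0 0 0]
600 [0 0 0 0 0 0 0 0 0 0 0 0 0 0 0 0 0 0 0 0 0 0 0]
650 [  0   0   0   0   0   0   0   0   0 361 430   0   0   0   0   0   0   0
   0   0   0   0   0]
700 [310 265 342 109 588 363   0   0   0 538 420   0   0   0   0   0   0   0
   0   0  13  67   0]
```

Call:
{"op": "arm_command", "data": {"motion": [{"offset": [0.0412,-0.0113,0],"spin": -0.0717},{"offset": [0.0412,-0.0113,0],"spin": -0.0717},{"offset": [0.0412,-0.0113,0],"spin": -0.0717},{"offset": [0.0412,-0.0113,0],"spin": -0.0717},{"offset": [0.0412,-0.0113,0],"spin": -0.0717}], "jaw": 0.0912, "newtons": 30}}

```text
time_s: 1.32
ee_pos: [320.3, -418.9, 228.0]
ee_rot: [180.0, -0.0, 36.2]
force: [1.3, -0.8, -0.0]
gripper_width: 91.3
gripper_force: 0.0
```

Call:
{"op": "arm_command", "data": {"motion": [{"offset": [0.0412,-0.0113,0],"spin": -0.0717},{"offset": [0.0412,-0.0113,0],"spin": -0.0717},{"offset": [0.0412,-0.0113,0],"spin": -0.0717},{"offset": [0.0412,-0.0113,0],"spin": -0.0717},{"offset": [0.0412,-0.0113,0],"spin": -0.0717}]}}

```text
time_s: 1.95
ee_pos: [427.2, -235.2, 228.1]
ee_rot: [180.0, -0.0, 56.8]
force: [0.5, -0.2, -0.3]
gripper_width: 90.9
gripper_force: 0.0
```

Call:
{"op": "arm_command", "data": {"motion": [{"offset": [0.0412,-0.0113,0],"spin": -0.0717},{"offset": [0.0412,-0.0113,0],"spin": -0.0717},{"offset": [0.0412,-0.0113,0],"spin": -0.0717},{"offset": [0.0412,-0.0113,0],"spin": -0.0717},{"offset": [0.0412,-0.0113,0],"spin": -0.0717}]}}

```text
time_s: 2.58
ee_pos: [462.9, -25.6, 228.1]
ee_rot: [180.0, -0.0, 77.3]
force: [0.3, 0.6, 0.4]
gripper_width: 91.4
gripper_force: 0.0
```

Call:
{"op": "arm_command", "data": {"motion": [{"offset": [0.0412,-0.0113,0],"spin": -0.0717},{"offset": [0.0412,-0.0113,0],"spin": -0.0717},{"offset": [0.0412,-0.0113,0],"spin": -0.0717},{"offset": [0.0412,-0.0113,0],"spin": -0.0717},{"offset": [0.0412,-0.0113,0],"spin": -0.0717}]}}

```text
time_s: 3.2
ee_pos: [422.8, 183.2, 228.1]
ee_rot: [180.0, -0.0, 97.9]
force: [0.9, 0.3, -0.8]
gripper_width: 91.4
gripper_force: 0.0
```

```bash
python3 - <<'E'
from h import *
im,d=env.grab_frame("side");a=cv2.resize(im[130:260,215:345],(600,600),interpolation=2);cv2.imwrite("pics/s1.png",a);np.save("s1.npy",d)
r=go((424.5,182,151),97.7,5)
E
```

```text
[421.1 187.  228.1] [-179.96841215   -0.24741972   98.08681869] [-0.0011  0.0005  0.0154  0.0014]
```

View pics/s1.png

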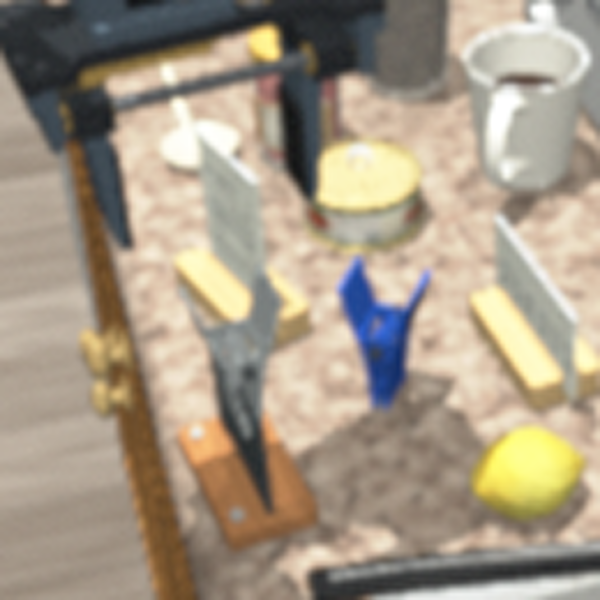

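The picture shows the open gripper above the steel clip, with the handles at crop (185–275, 270–340) and the blue clip clear at (385,330). Next: descend partway and let it settle.

Call:
{"op": "arm_command", "data": {"motion": [{"offset": [0,0,0.013],"spin": 0},{"offset": [0,0,0.013],"spin": 0},{"offset": [0,0,0.013],"spin": 0},{"offset": [0,0,0],"spin": 0},{"offset": [0,0,0],"spin": 0}]}}

```text
time_s: 3.88
ee_pos: [423.4, 181.5, 189.0]
ee_rot: [180.0, 0.0, 97.7]
force: [0.4, -0.1, 0.5]
gripper_width: 91.0
gripper_force: 0.0
```

```bash
python3 - <<'E'
from h import *
r=go((424.5,182,151),97.7,4)
E
```

```text
[423.4 181.5 189. ] [1.79987326e+02 3.00875362e-03 9.76810110e+01] [ 0.0001  0.0003  0.0095 -0.0001]
```

Call:
{"op": "arm_command", "data": {"motion": [{"offset": [0,0.0005,0.013],"spin": 0},{"offset": [0,0.0005,0.013],"spin": 0},{"offset": [0,0.0005,0.013],"spin": 0},{"offset": [0,0,0],"spin": 0}]}}

```text
time_s: 4.38
ee_pos: [423.7, 181.7, 148.5]
ee_rot: [-179.8, 0.0, 97.7]
force: [0.2, -0.1, 0.3]
gripper_width: 91.3
gripper_force: 0.0
```

Call:
{"op": "arm_command", "data": {"motion": [{"offset": [0,0,0],"spin": 0},{"offset": [0,0,0],"spin": 0},{"offset": [0,0,0],"spin": 0},{"offset": [0,0,0],"spin": 0},{"offset": [0,0,0],"spin": 0}], "jaw": 0.015, "newtons": 30}}

```text
time_s: 5.0
ee_pos: [424.6, 182.0, 150.0]
ee_rot: [180.0, 0.0, 97.7]
force: [-0.2, 1.1, -0.9]
gripper_width: 44.3
gripper_force: 3.8
```

Call:
{"op": "arm_command", "data": {"motion": [{"offset": [0,0,0],"spin": 0},{"offset": [0,0,0],"spin": 0},{"offset": [0,0,0],"spin": 0},{"offset": [0,0,0],"spin": 0}]}}

```text
time_s: 5.5
ee_pos: [424.5, 182.0, 149.9]
ee_rot: [-180.0, 0.0, 97.7]
force: [0.7, -0.6, -0.3]
gripper_width: 23.2
gripper_force: 30.0
```

Gripped at the stop with no side force. Lifting.

Call:
{"op": "arm_command", "data": {"motion": [{"offset": [0,0,0],"spin": 0},{"offset": [0,0,-0.02],"spin": 0},{"offset": [0,0,-0.03],"spin": 0},{"offset": [0,0,-0.03],"spin": 0},{"offset": [0,0,-0.015],"spin": 0}]}}

```text
time_s: 6.12
ee_pos: [425.1, 182.2, 246.4]
ee_rot: [179.9, -0.0, 97.7]
force: [-0.2, 0.6, -1.0]
gripper_width: 22.8
gripper_force: 30.0
```

Call:
{"op": "arm_command", "data": {"motion": [{"offset": [0,0,0],"spin": 0},{"offset": [0,0,0],"spin": 0}]}}

```text
time_s: 6.38
ee_pos: [423.9, 181.7, 243.7]
ee_rot: [-179.9, 0.0, 97.7]
force: [1.0, -0.4, -0.7]
gripper_width: 22.9
gripper_force: 30.0
```

```bash
python3 - <<'E'
from h import *
np.set_printoptions(precision=1,suppress=True)
r=go((456,362.5,245),108.1,10)
for c in("side","top"):
    im,d=env.grab_frame(c);P=cloud(c,d);u,v=map(int,pix(c,(424.5,182,190)))
    print(c,u,v)
    if c=="side": cv2.imwrite("pics/s2.png",cv2.resize(im[v-60:v+60,u-60:u+60],(600,600),interpolation=2))
    a=np.radians(7.7);nr=np.array([np.cos(a),np.sin(a)]);dr=np.array([-nr[1],nr[0]])
    Q=P[v-40:v+60,u-40:u+40].reshape(-1,3);rel=Q[:,:2]-[424.5,182];n=rel@nr;t=rel@dr
    for z0 in range(140,230,10):
        k=(Q[:,2]>z0)&(Q[:,2]<z0+10)&(abs(n)<30)&(abs(t)<30)
        if k.sum()>2: print(z0,k.sum(),"t",np.percentile(t[k],[3,50,97]),"n",np.percentile(n[k],[3,50,97]))
E
```

```text
[423.9 181.7 243.7] [-179.9    0.    97.7] [ 0.  0. -0. -0.]
side 262 182
150 8 t [-18.5 -15.   10.5] n [-21.1  -2.6  15. ]
160 37 t [-19.8  -4.1  15.3] n [-21.1 -18.7  13.2]
170 34 t [-19.3  -6.1  16.6] n [-18.5 -17.2  12.5]
180 25 t [-19.4  -8.2   9.9] n [-17.  -15.1   9.6]
190 37 t [-22.3 -10.1  17.6] n [-14.5 -11.3   8.7]
200 77 t [-23.5  -9.4  15.8] n [-13.5  -2.3   6.7]
210 39 t [-18.8  -9.2  15.9] n [-14.4   5.3   8.1]
220 28 t [-18.6 -15.3   9.9] n [-17.7   6.5  10.4]
top 308 214
```

View pics/s2.png

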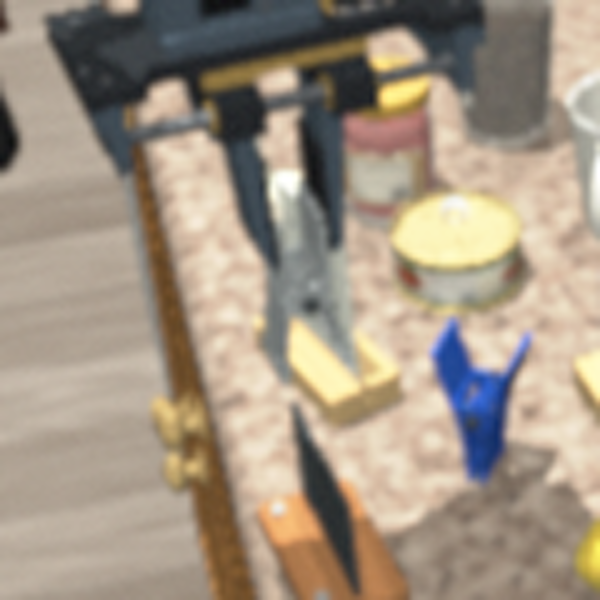

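The clip hangs upright and spread in the fingers, with its jaw tips at crop (285,375) and (355,370), clear of the strip. The tall card is hidden behind it. Computing the transfer.

```bash
python3 - <<'E'
from h import *
r=go((456.5,363,245),108.1,9)
E
```

```text
[423.9 181.8 243.7] [-1.79855056e+02  4.17577719e-02  9.77357238e+01] [ 0.0189  0.0079 -0.0001 -0.0201]
```

Call:
{"op": "arm_command", "data": {"motion": [{"offset": [0.0189,0.0079,0],"spin": -0.0201},{"offset": [0.0189,0.0079,0],"spin": -0.0201},{"offset": [0.0189,0.0079,0],"spin": -0.0201},{"offset": [0.0189,0.0079,0],"spin": -0.0201},{"offset": [0.0189,0.0079,0],"spin": -0.0201}]}}

```text
time_s: 7.1
ee_pos: [447.2, 283.6, 244.8]
ee_rot: [-180.0, 0.0, 103.6]
force: [-0.6, -0.2, -0.9]
gripper_width: 23.3
gripper_force: 30.0
```

Call:
{"op": "arm_command", "data": {"motion": [{"offset": [0.0189,0.0079,0],"spin": -0.0201},{"offset": [0.0189,0.0079,0],"spin": -0.0201},{"offset": [0.0189,0.0079,0],"spin": -0.0201},{"offset": [0.0189,0.0079,0],"spin": -0.0201},{"offset": [0,0,0],"spin": 0}]}}

```text
time_s: 7.72
ee_pos: [457.6, 364.5, 244.6]
ee_rot: [-180.0, 0.0, 108.2]
force: [0.6, -0.4, -1.4]
gripper_width: 23.1
gripper_force: 30.0
```

Call:
{"op": "arm_command", "data": {"motion": [{"offset": [0,0,0],"spin": 0},{"offset": [0,0,0],"spin": 0},{"offset": [0,0,0],"spin": 0}]}}

```text
time_s: 8.1
ee_pos: [457.6, 362.6, 245.1]
ee_rot: [180.0, 0.0, 108.1]
force: [0.7, -1.1, -0.9]
gripper_width: 22.9
gripper_force: 30.0
```

```bash
cat > chk.py <<'E'
from h import *
import sys
np.set_printoptions(precision=1,suppress=True)
s=env.state();e=s['ee_pos'];print(e,s['ee_rot'],s['gripper_width'],s['force'])
a=np.radians(18.1);nr=np.array([np.cos(a),np.sin(a)]);dr=np.array([-nr[1],nr[0]])
im,d=env.grab_frame("side");P=cloud("side",d);u,v=map(int,pix("side",(456,363,130)))
cv2.imwrite(f"pics/{sys.argv[1]}.png",cv2.resize(im[v-55:v+45,u-50:u+50],(600,600),interpolation=2))
Q=P[max(v-50,0):v+45,u-40:u+40].reshape(-1,3);rel=Q[:,:2]-e[:2];n=rel@nr;t=rel@dr
for z0 in range(40,230,10):
    k=(Q[:,2]>z0)&(Q[:,2]<z0+10)&(abs(n)<30)&(abs(t)<50)
    if k.sum()>2: print(z0,k.sum(),"t",np.percentile(t[k],[3,50,97]),"n",np.percentile(n[k],[3,50,97]))
E
python3 chk.py s3
```

```text
[457.6 362.6 245.1] [180.    0.  108.1] 22.891092709904502 [ 0.7 -1.1 -0.9]
40 33 t [-39.8  -4.1  39.2] n [-5.3 -3.8 -2.1]
50 32 t [-38.9  -6.4  37.6] n [-5.2 -3.5 -1.9]
60 37 t [-39.   -5.5  34.6] n [-4.5 -3.8 -1.7]
70 31 t [-33.9   2.6  37.3] n [-4.9 -3.7 -2.3]
80 33 t [-39.4  -0.4  37.4] n [-5.6 -3.7 -2.4]
90 36 t [-38.7  -5.2  36. ] n [-4.8 -3.6 -1.7]
100 35 t [-39.3  -4.1  38.7] n [-5.2 -3.4 -2. ]
110 36 t [-37.9  -2.4  36.9] n [-5.  -4.  -2.3]
120 27 t [-41.1   0.9  33.1] n [-4.5 -3.2 -1. ]
160 43 t [-18.4  -4.3  15. ] n [-20.7 -17.3  13.7]
170 38 t [-17.3  -0.7  16.7] n [-19.  -16.1  12.4]
180 31 t [-17.8  -4.6  19.4] n [-17.3 -14.6  10.4]
190 28 t [-18.6  -5.4  16.1] n [-15.6 -13.8   8.8]
200 58 t [-23.1 -13.3  18.2] n [-14.1  -3.6   7.4]
210 46 t [-19.3  -4.6  15.8] n [-14.7   3.2   7.7]
220 29 t [-19.  -10.4  13.4] n [-16.5   6.7  12.5]
```

View pics/s3.png

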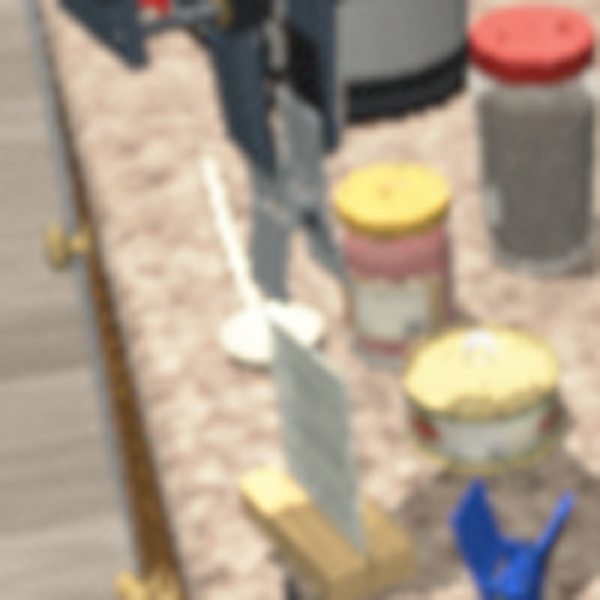

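The gaping clip hangs above the card's top edge, with its tips at crop (270,300) and (340,290) and the card edge running from (275,310) to (350,385). Measured by the same camera, clip and card centres agree to about 1–2 mm, so I'm lowering.

Call:
{"op": "arm_command", "data": {"motion": [{"offset": [0,0,0.01],"spin": 0},{"offset": [0,0,0.012],"spin": 0},{"offset": [0,0,0.01],"spin": 0},{"offset": [0,0,0.008],"spin": 0},{"offset": [0,0,0.006],"spin": 0}]}}

```text
time_s: 8.78
ee_pos: [457.5, 363.1, 198.2]
ee_rot: [-180.0, 0.0, 108.1]
force: [0.4, 0.6, -0.6]
gripper_width: 23.3
gripper_force: 30.0
```

Call:
{"op": "arm_command", "data": {"motion": [{"offset": [0,0,0.006],"spin": 0},{"offset": [0,0,0.005],"spin": 0},{"offset": [0,0,0.002],"spin": 0},{"offset": [0,0,0],"spin": 0},{"offset": [0,0,0],"spin": 0}]}}

```text
time_s: 9.4
ee_pos: [457.8, 363.3, 186.2]
ee_rot: [180.0, -0.0, 108.1]
force: [1.0, 0.3, -0.6]
gripper_width: 23.1
gripper_force: 30.0
```

```bash
python3 chk.py s4
```

```text
[457.8 363.3 186.2] [180.   -0.  108.1] 23.140706203630458 [ 1.   0.3 -0.6]
40 34 t [-38.5  -5.9  41.6] n [-5.4 -4.2 -2.4]
50 27 t [-38.9  -6.3  35.5] n [-4.8 -3.6 -2. ]
60 35 t [-38.6  -8.8  34. ] n [-5.1 -3.9 -2.4]
70 27 t [-38.   -8.4  28.3] n [-5.5 -4.3 -2.8]
80 22 t [-40.7 -15.8   7. ] n [-5.3 -3.7 -2.7]
90 22 t [-41.3 -23.4   3.3] n [-5.3 -4.   3.8]
100 62 t [-38.   -6.9  16.5] n [-20.8  -4.8  12.9]
110 52 t [-36.4 -10.9  17.3] n [-19.2  -4.3  12.4]
120 44 t [-40.4  -9.1  14. ] n [-17.6  -4.7  10.6]
130 25 t [-18.5  -3.7  16.6] n [-15.8 -13.8   7.7]
140 48 t [-21.1 -10.4  14.9] n [-13.9  -5.1   8.1]
150 45 t [-19.2  -5.7  15.2] n [-15.    2.4   7.9]
160 25 t [-17.6  -9.   13.9] n [-16.    6.2   8.1]
170 47 t [-20.1 -13.6  12.7] n [-23.3   6.3  14.3]
180 52 t [-20.2  -9.7  15.3] n [-24.3  -3.4  14.8]
190 61 t [-20.   -8.7  14.9] n [-25.4   6.7  16.1]
200 52 t [-20.3 -14.3  12.7] n [-25.6  -3.7  17.1]
210 57 t [-19.5 -15.2  12.9] n [-27.3 -14.3  18.5]
220 63 t [-21.  -10.9  15.2] n [-27.6   8.9  18. ]
```

View pics/s4.png

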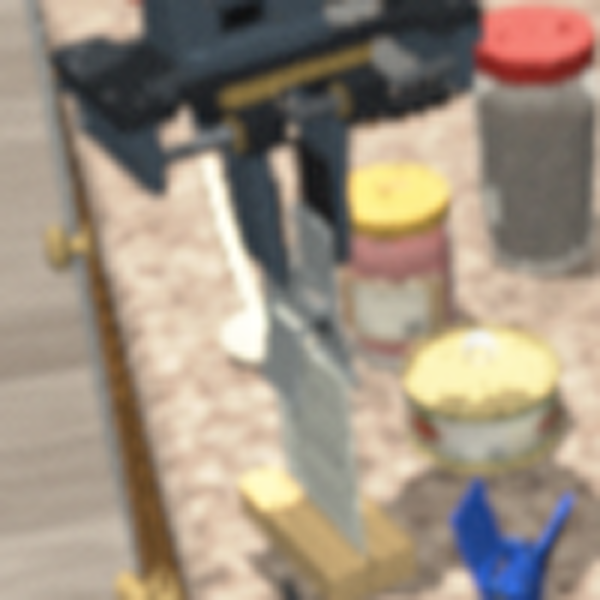

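The jaws straddle the middle of the card's top edge (crop about (315,350)). The card hasn't moved, the wrist shows no added force and the clip is still spread at 23 mm, so I'm handing in.

```bash
python3 -c "
from workcell import env
print(env.job_done())"
```

```text
the job is handed in; nothing more can be done
None
```

I handed the job in with the steel clip still held squeezed wide open, its jaws straddling the middle of the taller card's top edge; no contact with the card was detected and the card had not moved, but the hand-in returned no verdict.

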